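Snap the lid clips of the paper box shut under the brush riser

TASK

The lid is on the grey storage box but its four side clips are still flipped open. Fold each of the four clips down against the box and press it in until it snaps and stays flat by itself. Do not lean on or knock the wire riser that stands over the box, and leave the brush rest, ink jar and bowl where they are.

Things in the scene. Friction and masses are not known exactly. Their poses are not given: they have to be found in the camera images.
- box: Grey box 220 (its x) x 144 (y) mm, heavy, does not move; rim 232 x 156 at 134-144 mm height, white lid 236 x 160 already on, edge 144-156 mm high, panel up to 159 mm. Origin: centre of underside on the table; x lengthwise away from the robot, y left, z up. Hinge lines of the 4 clips run parallel to x at z = 150, y = +86 (left) and -86 mm (right); clip centres at x = -55 (near) and +55 mm (far).
- riser: Black wire riser over the far half of the box, fixed, open in front. Origin: on the table below the middle of its foremost bar; x away from the robot, y left, z up. Carried from behind only: 12 mm posts at x = 140, y = +-200 mm, cross bar between them 90 mm up, feet on the table x = 90 to 230 mm.
- riser_top (a point): Middle of the riser's foremost top bar, 360 mm above the table. The top is a grille of 4 bars (8 mm thick, 400 mm along y, 47 mm apart, going away from the robot; underside 356 mm up), with 12 mm side bars at y = +-200 mm. The far clips' centres lie about 20 to 40 mm beyond this bar: an upright gripper over them strikes it, one leaning its wrist back to the robot passes below.
- clip_nl (a joint): Closing angle of the near left clip: 0 sprung open (flap points up and out, 0.33 above level), 0.33 straight out to +y of the box, 1.9 shut: down flat along the box's side. Over-centre spring: resists all the way, most at 0.6 to 1.1 (5 to 9 N square to the flap 30 mm from the hinge; differs by clip). Let go below 1.4 it springs open again, beyond 1.5 it snaps to 1.9 and stays.
- clip_nl_face (a point): Point on the outer face of the near left clip (the face that looks up when the flap sticks out, sideways off the box when shut), mid-width, 30 mm from the hinge line, moving with the clip; z axis along the flap to the hinge. White flap 64 mm wide, 48 mm long from hinge line to free edge, 5 mm thick (outer face 3 mm outside the hinge line), with a lip 7 mm proud along the free edge.
- clip_fl (a joint): Closing angle of the far left clip: 0 sprung open (flap points up and out, 0.33 above level), 0.33 straight out to +y of the box, 1.9 shut: down flat along the box's side. Over-centre spring: resists all the way, most at 0.6 to 1.1 (5 to 9 N square to the flap 30 mm from the hinge; differs by clip). Let go below 1.4 it springs open again, beyond 1.5 it snaps to 1.9 and stays.
- clip_fl_face (a point): Point on the outer face of the far left clip (the face that looks up when the flap sticks out, sideways off the box when shut), mid-width, 30 mm from the hinge line, moving with the clip; z axis along the flap to the hinge. White flap 64 mm wide, 48 mm long from hinge line to free edge, 5 mm thick (outer face 3 mm outside the hinge line), with a lip 7 mm proud along the free edge.
- clip_nr (a joint): Closing angle of the near right clip: 0 sprung open (flap points up and out, 0.33 above level), 0.33 straight out to -y of the box, 1.9 shut: down flat along the box's side. Over-centre spring: resists all the way, most at 0.6 to 1.1 (5 to 9 N square to the flap 30 mm from the hinge; differs by clip). Let go below 1.4 it springs open again, beyond 1.5 it snaps to 1.9 and stays.
- clip_nr_face (a point): Point on the outer face of the near right clip (the face that looks up when the flap sticks out, sideways off the box when shut), mid-width, 30 mm from the hinge line, moving with the clip; z axis along the flap to the hinge. White flap 64 mm wide, 48 mm long from hinge line to free edge, 5 mm thick (outer face 3 mm outside the hinge line), with a lip 7 mm proud along the free edge.
- clip_fr (a joint): Closing angle of the far right clip: 0 sprung open (flap points up and out, 0.33 above level), 0.33 straight out to -y of the box, 1.9 shut: down flat along the box's side. Over-centre spring: resists all the way, most at 0.6 to 1.1 (5 to 9 N square to the flap 30 mm from the hinge; differs by clip). Let go below 1.4 it springs open again, beyond 1.5 it snaps to 1.9 and stays.
- clip_fr_face (a point): Point on the outer face of the far right clip (the face that looks up when the flap sticks out, sideways off the box when shut), mid-width, 30 mm from the hinge line, moving with the clip; z axis along the flap to the hinge. White flap 64 mm wide, 48 mm long from hinge line to free edge, 5 mm thick (outer face 3 mm outside the hinge line), with a lip 7 mm proud along the free edge.
- brush_rest: Loose dark wooden brush rest, block 85 x 45 x 37 mm with a notched top, beside the box on the left. Bystander. Origin: centre of underside.
- ink: Loose black ink jar, 54 mm diameter, 95 mm high, beside the box on the right. Bystander. Origin: centre of underside.
- water_bowl: Loose white ceramic bowl, 90 mm across, 40 mm high, on the left. Bystander. Origin: centre of underside.

How it is judged:
At the end, for the whole second after the job is handed in: All four clips are snapped shut (each within 0.1 rad, about 6 degrees, of fully down, and still) and brush rest, jar and bowl are within 20 mm of where they stood (value of joint each of clip_nl, clip_fl, clip_nr, clip_fr above 1.8 rad and velocity of joint clip_nl between -0.2 and 0.2 rad/s and velocity of joint clip_fl between -0.2 and 0.2 rad/s and velocity of joint clip_nr between -0.2 and 0.2 rad/s and velocity of joint clip_fr between -0.2 and 0.2 rad/s and distance of each of brush_rest, ink, water_bowl from where it was at the start of the episode below 0.02 m); the robot touches nothing.
It fails at once if the riser is pushed or struck with more than 8 N (contact force between any of the fingers, the arm and riser above 8 N).
It fails at once if a bystander is pushed more than 20 mm or tipped over (distance of any of brush_rest, ink, water_bowl from where it was at the start of the episode above 0.02 m or angle between any of brush_rest, ink, water_bowl's own z axis and vertical above 0.5 rad).
It also fails if it takes over 58 s, if anything falls off the work surface, if the arm or the gripper's body presses on something with over 40 N, if the wrist force passes 120 N, or if a joint passes its speed limit or range.

ROBOT

A 6-joint arm with a two-finger parallel gripper is mounted at the origin on the work surface. World frame = base frame: x ahead of the robot, y to its left, z up, the work surface at z = 0. Lengths are in m, angles in rad, forces in N, time in s.
With the tool pointing down it reaches from about 0.25 to 0.8 m from the base axis. Payload 8.5 kg.
Tool frame: the origin (TCP) lies midway between the tips of the shut fingers; the grasp point (between the pads) lies 19 mm behind it; z points along the fingers, y is the direction in which the jaws open and shut (so a half turn about z gives the same grasp; the last joint's range is limited). The gripper opens to 85 mm and grips with 20 to 120 N. Pads are 22 mm wide; open, the fingers measure 114 mm over their backs; the gripper's body (76 mm by 85 mm) begins 54 mm behind the grasp point. The pads swing forward as they close: fully open they stand 13 mm farther back than shut.
Start: joints at [1.227, 0.238, -0.013, 1.319, 0, 1.571], TCP at [0.177, 0.494, 0.231] pointing down, gripper open.
Joint ranges: [-2.66, 2.66], [-1.03, 1.9], [-1.14, 1.46], [-1.82, 2.27], [-1.45, 1.34], [-3.14, 3.14]. Speed limits (rad/s): [2.22, 2.22, 2.79, 3.14, 3.14, 3.14].

INTERFACE

Orientations are given as a rotation vector (axis times angle).
In Python, from plant import env gives the robot as it stands.
- The arm moves only by the tool drive_tool, never from a script. Its argument "targets" is a list that holds one entry, the list of rows, each a list of 5 numbers: the finger opening in mm, from 0 to 85.4, then the shift along the tool's x, y, z in mm, then the turn about the tool's z in rad. In form: [[[jaw, dx, dy, dz, twist], ...]]. A call has 1 to 8 rows; each row is the pose to reach, as a shift and turn from the pose measured when the call began, along the tool's axes at that moment; what a row does not reach only later rows make up. A row lasts 1/8 s, in which the tool goes at most 62.5 mm and 10.7 degrees, less where a joint would pass 70% of its speed; a pose out of reach is approached as far as the arm can. A call with a gripper value outside its range is refused whole. The fingers move at their own pace and stop on an object; the grip force is fixed at half the most. Time passes only in rows, so rows that repeat a pose let the fingers close. It gives the time, the measured TCP pose, the force and the opening at its end, in the units of the state.
- env.observe(): the state, without advancing time (a new reading comes with each control period).
- env.camera(name): name is "scene" or "top" or "wrist"; returns the picture (480x640x3 uint8, red, green, blue); there is no depth.
- env.get_calibration(name): a dict with "fx", "fy", "cx", "cy" (pixels), "R" (3x3) and "t" (3): a world point X has camera coordinates R X + t. Camera axes: x right, y down, z forward; pixel columns grow to the right and rows downward; lengths in m; the calibration is good to about 2 mm. The wrist camera is an equidistant fisheye: a pixel r from the principal point sees the ray r / f radians off the axis. A picture is of the moment at which its call begins: read the wrist's pose just before it. get_calibration takes no time and is no camera call; for the wrist camera it gives the pose at the moment of the call.
- env.close_job(): hands the job in, once; it reports no verdict.
Trained networks look in the newest picture that a camera, given by its name, has taken for a name from the list of things; names that differ only in an ending like _2 or _b are one class to them, and where a whole thing is asked for, a point or a joint stands for the part that bears it (a point fixed in the world has none). Each returns a list of dicts, best first, with "conf" (0 to 1); they miss things now and then, are a little off and sometimes report something else, mostly with a low value. They report only what shows in the picture. A call takes as long as a camera call.
- env.find_in(camera, label): "point" ([x, y, z] in m, in world coordinates, good to about 4 mm: the middle of the surface that is visible of it).
- env.outline_of(camera, label): "region" (480x640 bool, what is visible of it).
- env.mark_of(camera, label): "point" ([x, y, z] in m, in world coordinates, good to about 4 mm: a listed point, or the origin of a listed thing).
The state is a dict: "clock": time; "joint_positions": joint angles; "dq": joint speeds; "tau": joint torques, N m; "ee_pos": TCP position; "eef_rot": TCP orientation; "force": force on the tool from outside, world axes, zero at the start; "ft_torque": the same for the moment, N m; "grip_width": opening from 0.0 (shut) to 1.0 (fully open).
Only numpy, scipy, OpenCV 4.12 (cv2) and the standard library are available. Lean on these libraries where they do the work, as an engineer would, in place of code of your own. Each camera call takes 0.05 s, during which the arm holds its last target. There are 200 camera calls.

## Working session

There is one attempt and no reset: what is moved stays moved. The work goes in short steps, Python scripts to look and compute and a tool call to move; the robot and the scene stay as the last step left them, time stands still between calls to the robot, and variables do not carry over. Pictures are saved under pics/ and viewed, about 8 in all and at most 12, crops included, and the job is handed in when it is done.

Besides the shell and the picture viewer there is one more tool, called after "Request:" by a JSON object that holds its "method" and its "body", one argument or row to a line. drive_tool: Moves the arm, as the interface text tells. Its arguments: {"type":"object","properties":{"targets":{"type":"array","items":{"type":"array","items":{"type":"array","items":{"type":"number"}}}}},"required":["targets"]}

```bash
mkdir -p pics; ls; python3 - <<'E'
from plant import env
import cv2,numpy as np
s=env.observe();print(s['clock'],s['ee_pos'],s['eef_rot'],s['force'],s['grip_width'])
a=env.camera('scene');b=env.camera('top')
cv2.imwrite('pics/a.png',a[:,:,::-1]);cv2.imwrite('pics/b.png',b[:,:,::-1])
for c in('scene','top'):
  for n in ['box','riser','riser_top','clip_nl_face','clip_fl_face','clip_nr_face','clip_fr_face','brush_rest','ink','water_bowl']:
    r=env.mark_of(c,n); print(c,n,[(np.round(d['point'],3).tolist(),round(d['conf'],2)) for d in r[:2]])
E
```

```text
pics
0.0 [0.17684002 0.49389369 0.23066976] [-5.37346535e-01 -3.09507346e+00  2.20564517e-03] [ 0.14488551  0.22439677 -0.27458168] 0.9983636283245804
scene box []
scene riser [([0.606, -0.025, 0.36], 0.19)]
scene riser_top [([0.606, -0.026, 0.36], 0.56)]
scene clip_nl_face [([0.503, 0.074, 0.163], 0.6)]
scene clip_fl_face [([0.609, 0.092, 0.165], 0.69)]
scene clip_nr_face [([0.546, -0.148, 0.164], 0.57)]
scene clip_fr_face [([0.657, -0.127, 0.158], 0.88), ([0.546, -0.144, 0.16], 0.64)]
scene brush_rest [([0.443, 0.234, -0.003], 0.85), ([0.608, -0.027, 0.362], 0.23)]
scene ink [([0.556, -0.32, -0.002], 0.78)]
scene water_bowl []
top box []
top riser []
top riser_top [([0.609, -0.028, 0.362], 0.93)]
top clip_nl_face [([0.505, 0.074, 0.168], 0.87)]
top clip_fl_face [([0.607, 0.098, 0.163], 0.64)]
top clip_nr_face [([0.543, -0.149, 0.164], 0.68)]
top clip_fr_face [([0.653, -0.126, 0.162], 0.95), ([0.552, -0.317, -0.001], 0.64)]
top brush_rest [([0.45, 0.235, -0.001], 0.77)]
top ink [([0.554, -0.313, -0.002], 0.55)]
top water_bowl [([0.58, 0.286, 0.002], 0.72)]
```

View pics/a.png

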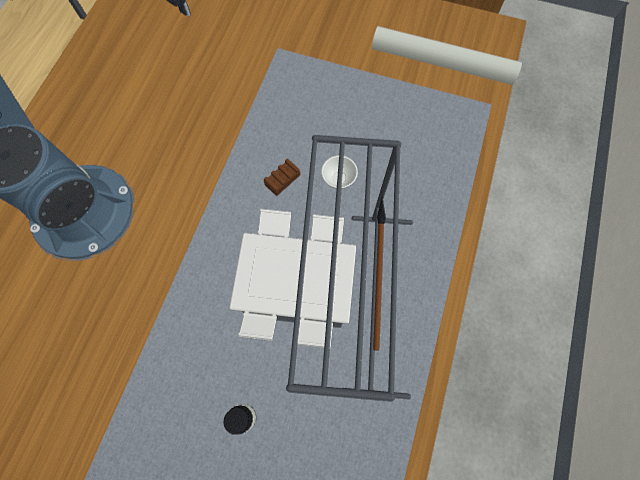

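View pics/b.png

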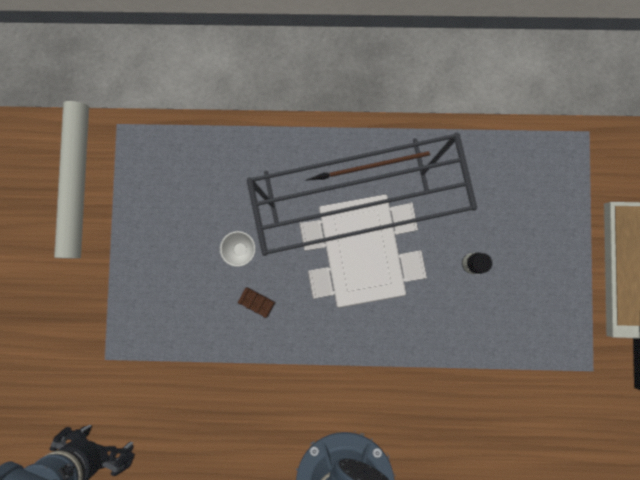

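Both views agree: the box is at about (0.578, -0.027) with yaw about 0.19. The riser's front bar crosses it about 29 mm beyond its centre, the brush rest and bowl stand on the left, and the jar on the right. The drive has no tilt axis, so I'll check whether an out-of-reach pose makes the arm lean, away from everything.

Request:
{"method": "drive_tool", "body": {
  "targets": [
    [[85,0,50,-60,0],[85,0,100,-120,0],[85,0,150,-180,0],[85,0,200,-240,0],[85,0,260,-270,0],[85,0,320,-270,0],[85,0,380,-270,0],[85,0,440,-270,0]]
  ]
}}

```text
clock: 2.1
ee_pos: [0.2312, 0.6457, 0.4282]
eef_rot: [-0.537, -3.093, 0.02]
force: [-0.2, 0.3, 0.1]
grip_width: 0.995
```

```bash
cat >h.py <<'E'
from plant import env
import numpy as np, cv2
from scipy.spatial.transform import Rotation as Rt
def st():
    s=env.observe(); R=Rt.from_rotvec(s['eef_rot']).as_matrix()
    print('t',round(s['clock'],2),'p',np.round(s['ee_pos']*1000,1),'q',np.round(s['joint_positions'],3),'F',np.round(s['force'],1),'g',round(float(s['grip_width']),2))
    print('R',np.round(R,3).tolist()); return s,R
E
python3 - <<'E'
from h import *
s,R=st()
c=env.get_calibration('wrist'); C=-np.array(c['R']).T@np.array(c['t'])
print('cam in tool mm',R.T@(C-s['ee_pos'])*1000, 'camaxis',R.T@np.array(c['R'])[2])
E
```

```text
t 2.1 p [231.2 645.7 428.2] q [ 1.227  0.774  1.456  2.266 -0.     1.571] F [-0.2  0.3  0.1] g 0.99
R [[-0.941, 0.337, -0.004], [0.337, 0.941, -0.012], [-0.0, -0.013, -1.0]]
cam in tool mm [  77.26222823   -0.32809574 -142.38666443] camaxis [-3.03329687e-01 -4.65199044e-04  9.52885557e-01]
```

Request:
{"method": "drive_tool", "body": {
  "targets": [
    [[85,0,0,-60,0],[85,0,0,-120,0],[85,0,0,-180,0],[85,0,0,-240,0],[85,0,0,-300,0],[85,0,0,-300,0]]
  ]
}}

```text
clock: 2.85
ee_pos: [0.2222, 0.6206, 0.4955]
eef_rot: [0.534, 3.078, 0.133]
force: [-0.0, 1.3, -0.3]
grip_width: 0.992
```

```bash
python3 - <<'E'
from h import *
st()
E
```

```text
t 2.85 p [222.2 620.6 495.5] q [1.227 0.674 1.457 2.267 0.    1.571] F [-0.   1.3 -0.3] g 0.99
R [[-0.941, 0.336, 0.029], [0.337, 0.938, 0.081], [0.0, 0.087, -0.996]]
```

Request:
{"method": "drive_tool", "body": {
  "targets": [
    [[0,0,0,-800,0],[0,0,0,-800,0],[0,0,0,-800,0],[0,0,0,-800,0],[0,0,0,-800,0],[0,0,0,-800,0],[0,0,0,-800,0],[0,0,0,-800,0]]
  ]
}}

```text
clock: 3.85
ee_pos: [0.2101, 0.5869, 0.5642]
eef_rot: [0.529, 3.049, 0.296]
force: [0.7, -0.4, -0.1]
grip_width: 0.001
```

```bash
python3 - <<'E'
from h import *
st()
E
```

```text
t 3.85 p [210.1 586.9 564.2] q [1.227 0.567 1.457 2.267 0.    1.571] F [ 0.7 -0.4 -0.1] g 0.0
R [[-0.941, 0.331, 0.065], [0.337, 0.924, 0.181], [0.0, 0.193, -0.981]]
```

Request:
{"method": "drive_tool", "body": {
  "targets": [
    [[0,0,0,-800,0],[0,0,0,-800,0],[0,0,0,-800,0],[0,0,0,-800,0]]
  ]
}}

```text
clock: 4.35
ee_pos: [0.1969, 0.55, 0.6236]
eef_rot: [0.523, 3.015, 0.444]
force: [-1.8, 0.3, -0.3]
grip_width: -0.005
```

Request:
{"method": "drive_tool", "body": {
  "targets": [
    [[0,0,0,-800,0],[0,0,0,-800,0],[0,0,0,-800,0],[0,0,0,-800,0]]
  ]
}}

```text
clock: 4.85
ee_pos: [0.1819, 0.508, 0.6786]
eef_rot: [0.516, 2.974, 0.587]
force: [0.8, -0.3, -0.7]
grip_width: 0.001
```

```bash
python3 - <<'E'
from h import *
st()
E
```

```text
t 4.85 p [181.9 508.  678.6] q [ 1.227  0.371  1.456  2.266 -0.     1.571] F [ 0.8 -0.3 -0.7] g 0.0
R [[-0.941, 0.312, 0.128], [0.337, 0.871, 0.358], [-0.0, 0.38, -0.925]]
```

```bash
cat >>h.py <<'E'
def mv(pts,s=None,R=None):
    "tool-frame mm shifts to reach world pts (m)"
    if s is None: s,R=st()
    for p in pts: print(p, np.round(R.T@(np.array(p)-s['ee_pos'])*1000).tolist())
E
python3 - <<'E'
from h import *
mv([[.38,.36,.62],[.52,.1,.58],[.52,-.15,.58],[.44,-.37,.6]])
E
```

```text
t 4.85 p [181.9 508.  678.6] q [ 1.227  0.371  1.456  2.266 -0.     1.571] F [ 0.8 -0.3 -0.7] g 0.0
R [[-0.941, 0.312, 0.128], [0.337, 0.871, 0.358], [-0.0, 0.38, -0.925]]
[0.38, 0.36, 0.62] [-236.0, -89.0, 27.0]
[0.52, 0.1, 0.58] [-456.0, -287.0, -12.0]
[0.52, -0.15, 0.58] [-540.0, -505.0, -101.0]
[0.44, -0.37, 0.6] [-539.0, -714.0, -208.0]
```

Request:
{"method": "drive_tool", "body": {
  "targets": [
    [[0,-60,-20,7,0.15],[0,-118,-45,14,0.3],[0,-177,-67,20,0.45],[0,-236,-89,27,0.6],[0,-290,-140,17,0.75],[0,-345,-190,7,0.9],[0,-400,-240,-2,1.0],[0,-456,-287,-12,1.0]]
  ]
}}

```text
clock: 5.85
ee_pos: [0.4882, 0.1564, 0.588]
eef_rot: [-1.847, -2.318, -0.553]
force: [1.6, 1.2, -0.3]
grip_width: -0.004
```

```bash
python3 - <<'E'
from h import *
mv([[.52,-.15,.58],[.46,-.35,.62]])
E
```

```text
t 5.85 p [488.2 156.4 588. ] q [0.103 0.216 0.849 2.029 0.35  1.48 ] F [ 1.6  1.2 -0.3] g -0.0
R [[-0.244, 0.961, 0.127], [0.915, 0.185, 0.358], [0.321, 0.203, -0.925]]
[0.52, -0.15, 0.58] [-291.0, -28.0, -98.0]
[0.46, -0.35, 0.62] [-446.0, -115.0, -214.0]
```

Request:
{"method": "drive_tool", "body": {
  "targets": [
    [[0,-60,-6,-20,0],[0,-120,-12,-40,0],[0,-180,-18,-60,0],[0,-240,-23,-80,0],[0,-291,-28,-98,0],[0,-345,-55,-135,0],[0,-395,-85,-175,0],[0,-446,-115,-214,0]]
  ]
}}

```text
clock: 6.85
ee_pos: [0.4611, -0.2581, 0.53]
eef_rot: [-1.883, -2.34, -0.566]
force: [0.3, -1.0, 0.2]
grip_width: 0.001
```

```bash
python3 - <<'E'
from h import *
mv([[.46,-.35,.62],[.46,-.35,1.42],[.4,-.3,1.42]])
E
```

```text
t 6.85 p [ 461.1 -258.1  530. ] q [-0.721  0.445  1.034  2.266  0.368  0.615] F [ 0.3 -1.   0.2] g 0.0
R [[-0.239, 0.957, 0.163], [0.926, 0.174, 0.336], [0.293, 0.231, -0.928]]
[0.46, -0.35, 0.62] [-58.0, 4.0, -115.0]
[0.46, -0.35, 1.42] [176.0, 188.0, -857.0]
[0.4, -0.3, 1.42] [237.0, 140.0, -850.0]
```

Request:
{"method": "drive_tool", "body": {
  "targets": [
    [[0,176,188,-857,0],[0,176,188,-857,0],[0,176,188,-857,0],[0,176,188,-857,0],[0,176,188,-857,0],[0,176,188,-857,0]]
  ]
}}

```text
clock: 7.6
ee_pos: [0.4272, -0.1889, 0.5849]
eef_rot: [-1.928, -2.37, -0.59]
force: [0.2, 0.4, -0.2]
grip_width: -0.002
```

```bash
python3 - <<'E'
from h import *
s,R=st(); p=s['ee_pos']
mv([p+[0,0,.8],p+[.2,-.16,.8]],s,R)
E
```

```text
t 7.6 p [ 427.2 -188.9  584.9] q [-0.664  0.299  0.971  2.267  0.382  0.697] F [ 0.2  0.4 -0.2] g -0.0
R [[-0.232, 0.949, 0.212], [0.938, 0.161, 0.307], [0.258, 0.27, -0.928]]
[ 0.42716463 -0.18892603  1.38486906] [206.0, 216.0, -742.0]
[ 0.62716463 -0.34892603  1.38486906] [10.0, 380.0, -749.0]
```

Request:
{"method": "drive_tool", "body": {
  "targets": [
    [[0,0,380,-750,0],[0,0,380,-750,0],[0,0,380,-750,0],[0,0,380,-750,0]]
  ]
}}

```text
clock: 8.1
ee_pos: [0.4592, -0.1684, 0.609]
eef_rot: [1.942, 2.361, 0.613]
force: [0.0, -0.4, 0.1]
grip_width: 0.0
```

Request:
{"method": "drive_tool", "body": {
  "targets": [
    [[0,0,380,-750,0],[0,0,380,-750,0],[0,0,380,-750,0],[0,0,380,-750,0]]
  ]
}}

```text
clock: 8.6
ee_pos: [0.4735, -0.1465, 0.6358]
eef_rot: [1.917, 2.305, 0.631]
force: [0.9, -0.4, -0.9]
grip_width: 0.0
```

```bash
python3 - <<'E'
from h import *
s,R=st(); p=s['ee_pos']
mv([p+[0,0,.8],p+[.2,-.16,.8],p+[.2,-.4,.8]],s,R)
E
```

```text
t 8.6 p [ 473.5 -146.5  635.8] q [-0.541  0.31   1.154  2.267  0.397  0.876] F [ 0.9 -0.4 -0.9] g 0.0
R [[-0.215, 0.924, 0.316], [0.956, 0.133, 0.261], [0.199, 0.358, -0.912]]
[ 0.47349627 -0.14649688  1.43584608] [159.0, 286.0, -730.0]
[ 0.67349627 -0.30649688  1.43584608] [-37.0, 450.0, -708.0]
[ 0.67349627 -0.54649688  1.43584608] [-266.0, 418.0, -771.0]
```

Request:
{"method": "drive_tool", "body": {
  "targets": [
    [[0,-260,420,-770,0],[0,-260,420,-770,0],[0,-260,420,-770,0],[0,-260,420,-770,0]]
  ]
}}

```text
clock: 9.1
ee_pos: [0.4898, -0.1803, 0.6431]
eef_rot: [1.893, 2.249, 0.647]
force: [-0.1, -0.3, -1.4]
grip_width: -0.004
```

Request:
{"method": "drive_tool", "body": {
  "targets": [
    [[0,-260,420,-770,0],[0,-260,420,-770,0],[0,-260,420,-770,0],[0,-260,420,-770,0]]
  ]
}}

```text
clock: 9.6
ee_pos: [0.4916, -0.2076, 0.6552]
eef_rot: [1.867, 2.193, 0.66]
force: [0.2, -0.3, -0.1]
grip_width: 0.003
```

```bash
python3 - <<'E'
from h import *
s,R=st(); p=s['ee_pos']
mv([p+[0,0,.8],p+[.2,-.16,.8],p+[.2,-.4,.8]],s,R)
E
```

```text
t 9.6 p [ 491.6 -207.6  655.2] q [-0.643  0.365  1.291  2.267  0.433  0.818] F [ 0.2 -0.3 -0.1] g 0.0
R [[-0.191, 0.888, 0.417], [0.971, 0.109, 0.212], [0.142, 0.446, -0.884]]
[ 0.49160012 -0.20757567  1.45516805] [114.0, 357.0, -707.0]
[ 0.69160012 -0.36757567  1.45516805] [-80.0, 517.0, -657.0]
[ 0.69160012 -0.60757567  1.45516805] [-313.0, 491.0, -708.0]
```

Request:
{"method": "drive_tool", "body": {
  "targets": [
    [[0,-310,490,-710,0],[0,-310,490,-710,0],[0,-310,490,-710,0],[0,-310,490,-710,0]]
  ]
}}

```text
clock: 10.1
ee_pos: [0.5018, -0.2358, 0.6646]
eef_rot: [1.842, 2.138, 0.673]
force: [1.4, 0.5, -0.4]
grip_width: -0.004
```

```bash
python3 - <<'E'
from h import *
s,R=st()
# box frame
c=np.array([.578,-.027,0]); a=.19; B=np.array([[np.cos(a),-np.sin(a),0],[np.sin(a),np.cos(a),0],[0,0,1]])
print('tool axes in box', np.round(B.T@R,3).tolist())
W=lambda x,y,z:(c+B@np.array([x,y,z])/1000).round(4).tolist()
mv([[.5,-.2,.45],W(-55,-122,230)],s,R)
for n in('riser_top',):
  for cam in('scene','top'):
    env.camera(cam)
    for n in['clip_nl_face','clip_fl_face','clip_nr_face','clip_fr_face','riser_top','box']:
      print(cam,n,[(np.round(B.T@(np.array(d['point'])-c)*1000).tolist(),round(d['conf'],2)) for d in env.mark_of(cam,n)[:1]])
E
```

```text
t 10.1 p [ 501.8 -235.8  664.6] q [-0.684  0.399  1.369  2.267  0.454  0.802] F [ 1.4  0.5 -0.4] g -0.0
R [[-0.177, 0.867, 0.466], [0.978, 0.099, 0.185], [0.115, 0.488, -0.865]]
tool axes in box [[0.011, 0.87, 0.492], [0.993, -0.066, 0.094], [0.115, 0.488, -0.865]]
[0.5, -0.2, 0.45] [11.0, -103.0, 191.0]
[0.547, -0.1572, 0.23] [19.0, -165.0, 412.0]
scene clip_nl_face [([-57.0, 114.0, 166.0], 0.78)]
scene clip_fl_face [([54.0, 111.0, 166.0], 0.93)]
scene clip_nr_face [([-55.0, -113.0, 164.0], 0.81)]
scene clip_fr_face [([57.0, -110.0, 156.0], 0.67)]
scene riser_top [([29.0, -5.0, 360.0], 0.66)]
scene box []
top clip_nl_face [([-53.0, 116.0, 166.0], 0.74)]
top clip_fl_face [([52.0, 117.0, 164.0], 0.62)]
top clip_nr_face [([-58.0, -116.0, 163.0], 0.73)]
top clip_fr_face [([53.0, -109.0, 159.0], 0.71)]
top riser_top [([30.0, -6.0, 362.0], 0.94)]
top box []
```

```bash
cat >>h.py <<'E'
c=np.array([.578,-.027,0]); a=.19; B=np.array([[np.cos(a),-np.sin(a),0],[np.sin(a),np.cos(a),0],[0,0,1]])
def box(p): return B.T@(np.array(p)-c)*1000
def bmv(pts):
    "rows (tool mm) for TCP points in box mm"
    s,R=st(); print('box',np.round(box(s['ee_pos']),1))
    for p in pts: print(p,np.round(R.T@(c+B@np.array(p)/1000-s['ee_pos'])*1000).tolist())
def press(x,sg,z0=6):
    "TCP path for one clip; yi inner edge, zb lowest point"
    return [(x,sg*(y+11),z+z0) for y,z in [(103,183),(106,168),(109,155),(110,144),(107.5,137),(102,131),(96,127),(92,125)]]
E
python3 - <<'E'
from h import *
bmv([(-50,-114,240)]+press(-50,-1))
E
```

```text
t 10.8 p [ 501.6 -235.4  665.3] q [-0.684  0.398  1.37   2.267  0.454  0.802] F [ 0.1 -0.2 -0.1] g -0.0
R [[-0.177, 0.867, 0.467], [0.978, 0.1, 0.185], [0.114, 0.489, -0.865]]
box [-114.4 -190.2  665.3]
(-50, -114, 240) [28.0, -157.0, 407.0]
(-50, -114, 189) [22.0, -182.0, 451.0]
(-50, -117, 174) [18.0, -189.0, 463.0]
(-50, -120, 161) [13.0, -195.0, 474.0]
(-50, -121, 150) [11.0, -201.0, 484.0]
(-50, -118.5, 143) [13.0, -204.0, 490.0]
(-50, -113, 137) [17.0, -207.0, 496.0]
(-50, -107, 133) [23.0, -210.0, 500.0]
(-50, -103, 131) [27.0, -211.0, 502.0]
```

Request:
{"method": "drive_tool", "body": {
  "targets": [
    [[0,4,-22,58,0],[0,8,-45,116,0],[0,12,-67,174,0],[0,16,-90,232,0],[0,20,-112,290,0],[0,24,-135,350,0],[0,28,-157,407,0],[0,28,-157,407,0]]
  ]
}}

```text
clock: 11.8
ee_pos: [0.5472, -0.1538, 0.267]
eef_rot: [1.84, 2.137, 0.673]
force: [0.1, -0.1, -0.9]
grip_width: -0.004
```

```bash
python3 - <<'E'
from h import *
bmv(press(-50,-1))
w=env.camera('wrist');cv2.imwrite('pics/c.png',w[:,:,::-1])
for n in['clip_nr_face','clip_fr_face']:
  print(n,[(np.round(box(d['point'])).tolist(),round(d['conf'],2)) for d in env.mark_of('wrist',n)[:2]])
E
```

```text
t 11.8 p [ 547.2 -153.8  267. ] q [-0.48   0.04  -0.291  0.876  0.389  1.014] F [ 0.1 -0.1 -0.9] g -0.0
R [[-0.177, 0.866, 0.467], [0.978, 0.1, 0.185], [0.113, 0.49, -0.865]]
box [ -54.2 -118.7  267. ]
(-50, -114, 189) [-4.0, -35.0, 70.0]
(-50, -117, 174) [-9.0, -42.0, 83.0]
(-50, -120, 161) [-13.0, -48.0, 94.0]
(-50, -121, 150) [-16.0, -53.0, 103.0]
(-50, -118.5, 143) [-14.0, -57.0, 109.0]
(-50, -113, 137) [-9.0, -60.0, 115.0]
(-50, -107, 133) [-4.0, -63.0, 119.0]
(-50, -103, 131) [0.0, -64.0, 121.0]
clip_nr_face [([-53.0, -110.0, 163.0], 0.98)]
clip_fr_face [([56.0, -109.0, 160.0], 0.77)]
```

View pics/c.png

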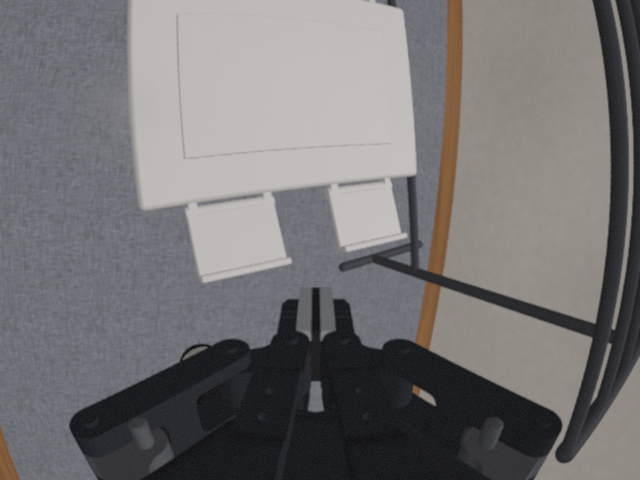

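Request:
{"method": "drive_tool", "body": {
  "targets": [
    [[0,-4,-35,70,0],[0,-4,-35,70,0],[0,-9,-42,83,0],[0,-13,-48,94,0],[0,-16,-53,103,0],[0,-16,-53,103,0]]
  ]
}}

```text
clock: 12.7
ee_pos: [0.5516, -0.1558, 0.1505]
eef_rot: [1.842, 2.139, 0.672]
force: [3.0, -3.4, 4.9]
grip_width: 0.003
```

```bash
python3 - <<'E'
from h import *
bmv(press(-50,-1)[3:]+[(-50,-100,129),(-50,-150,135),(-50,-150,240)])
E
```

```text
t 12.7 p [ 551.6 -155.8  150.5] q [-0.48   0.139 -0.5    0.572  0.389  1.014] F [ 3.  -3.4  4.9] g 0.0
R [[-0.177, 0.868, 0.465], [0.977, 0.1, 0.186], [0.115, 0.487, -0.866]]
box [ -50.3 -121.5  150.5]
(-50, -121, 150) [0.0, -0.0, 1.0]
(-50, -118.5, 143) [2.0, -4.0, 7.0]
(-50, -113, 137) [7.0, -7.0, 13.0]
(-50, -107, 133) [12.0, -9.0, 17.0]
(-50, -103, 131) [16.0, -11.0, 19.0]
(-50, -100, 129) [19.0, -12.0, 21.0]
(-50, -150, 135) [-30.0, -5.0, 11.0]
(-50, -150, 240) [-18.0, 46.0, -80.0]
```

Request:
{"method": "drive_tool", "body": {
  "targets": [
    [[0,2,-4,7,0],[0,7,-7,13,0],[0,12,-9,17,0],[0,17,-11,20,0],[0,19,-12,21,0],[0,19,-12,21,0]]
  ]
}}

```text
clock: 13.45
ee_pos: [0.5473, -0.1341, 0.1286]
eef_rot: [1.843, 2.14, 0.673]
force: [-0.4, 1.0, 0.7]
grip_width: -0.001
```

```bash
python3 - <<'E'
from h import *
bmv([(-50,-100,129),(-50,-150,132),(-50,-160,240)])
env.camera('top')
print([(np.round(box(d['point'])).tolist(),round(d['conf'],2)) for d in env.mark_of('top','clip_nr_face')[:2]])
w=env.camera('wrist');cv2.imwrite('pics/d.png',w[:,:,::-1])
E
```

```text
t 13.45 p [ 547.3 -134.1  128.6] q [-0.442  0.14  -0.568  0.49   0.376  1.052] F [-0.4  1.   0.7] g -0.0
R [[-0.177, 0.868, 0.464], [0.977, 0.1, 0.187], [0.116, 0.487, -0.866]]
box [-50.4 -99.4 128.6]
(-50, -100, 129) [-1.0, 1.0, -0.0]
(-50, -150, 132) [-50.0, 5.0, -8.0]
(-50, -160, 240) [-47.0, 59.0, -102.0]
[([29.0, -6.0, 362.0], 0.54), ([-56.0, -94.0, 119.0], 0.45)]
```

View pics/d.png

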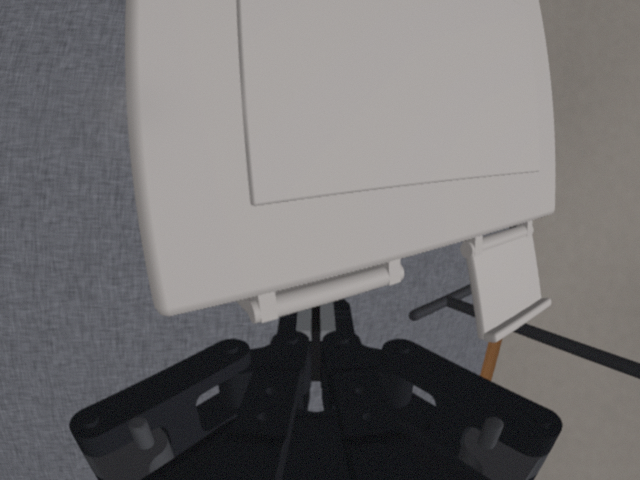

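Request:
{"method": "drive_tool", "body": {
  "targets": [
    [[0,-30,3,-5,0],[0,-50,5,-8,0],[0,-49,30,-50,0],[0,-47,45,-80,0],[0,-47,45,-80,0]]
  ]
}}

```text
clock: 14.22
ee_pos: [0.5592, -0.1923, 0.2176]
eef_rot: [1.839, 2.136, 0.673]
force: [-0.1, -0.5, -0.9]
grip_width: -0.001
```

```bash
python3 - <<'E'
from h import *
bmv([(-20,-118,208)]+press(42,-1))
s=env.observe();R=Rt.from_rotvec(s['eef_rot']).as_matrix()
k=env.get_calibration('wrist');K=np.array(k['R'])
C=R.T@(-K.T@k['t']-s['ee_pos'])*1000
for px in[(560,425),(490,430),(405,345),(535,478)]:
  u=np.array([px[0]-k['cx'],px[1]-k['cy']]);r=np.hypot(*u);th=r/k['fx']
  d=R.T@K.T@np.append(u/r*np.sin(th),np.cos(th))
  for X in(0,18): print(px,X,np.round(C+d*(X-C[0])/d[0]))
E
```

```text
t 14.22 p [ 559.2 -192.3  217.6] q [-0.539  0.122 -0.327  0.779  0.41   0.954] F [-0.1 -0.5 -0.9] g -0.0
R [[-0.177, 0.866, 0.469], [0.978, 0.1, 0.184], [0.112, 0.491, -0.864]]
box [ -49.7 -158.7  217.6]
(-20, -118, 208) [40.0, 18.0, 27.0]
(42, -114, 189) [42.0, 63.0, 74.0]
(42, -117, 174) [38.0, 56.0, 87.0]
(42, -120, 161) [33.0, 49.0, 98.0]
(42, -121, 150) [31.0, 44.0, 107.0]
(42, -118.5, 143) [33.0, 40.0, 114.0]
(42, -113, 137) [37.0, 37.0, 119.0]
(42, -107, 133) [43.0, 35.0, 123.0]
(42, -103, 131) [47.0, 34.0, 125.0]
(560, 425) 0 [  0.  71. -82.]
(560, 425) 18 [ 18.  54. -96.]
(490, 430) 0 [  0.  48. -78.]
(490, 430) 18 [ 18.  37. -93.]
(405, 345) 0 [  0.  32. -32.]
(405, 345) 18 [ 18.  25. -58.]
(535, 478) 0 [  0.  54. -97.]
(535, 478) 18 [  18.   41. -108.]
```

Request:
{"method": "drive_tool", "body": {
  "targets": [
    [[0,20,9,14,0],[0,40,18,27,0],[0,41,40,51,0],[0,42,63,74,0],[0,42,63,74,0],[0,38,56,87,0],[0,33,49,98,0],[0,31,44,107,0]]
  ]
}}

```text
clock: 15.22
ee_pos: [0.6416, -0.1379, 0.1495]
eef_rot: [1.839, 2.135, 0.675]
force: [0.2, 5.7, 4.1]
grip_width: 0.001
```

```bash
python3 - <<'E'
from h import *
bmv(press(42,-1)[3:]+[(42,-100,129)])
E
```

```text
t 15.22 p [ 641.6 -137.9  149.5] q [-0.373  0.25  -0.364  0.553  0.35   1.122] F [0.2 5.7 4.1] g 0.0
R [[-0.177, 0.865, 0.469], [0.978, 0.1, 0.185], [0.113, 0.491, -0.864]]
box [  41.5 -120.9  149.5]
(42, -121, 150) [0.0, 1.0, -0.0]
(42, -118.5, 143) [2.0, -3.0, 6.0]
(42, -113, 137) [6.0, -6.0, 12.0]
(42, -107, 133) [12.0, -9.0, 16.0]
(42, -103, 131) [16.0, -10.0, 18.0]
(42, -100, 129) [18.0, -11.0, 20.0]
```

Request:
{"method": "drive_tool", "body": {
  "targets": [
    [[0,2,-3,6,0],[0,6,-6,12,0],[0,12,-9,16,0],[0,16,-10,19,0],[0,19,-11,20,0],[0,19,-11,20,0]]
  ]
}}

```text
clock: 15.98
ee_pos: [0.6377, -0.1163, 0.1286]
eef_rot: [1.839, 2.136, 0.674]
force: [0.0, -0.2, 0.3]
grip_width: -0.002
```

```bash
python3 - <<'E'
from h import *
bmv([(42,-150,129),(-50,-150,129),(-70,-150,230)])
for cam in('top','wrist'):
  env.camera(cam);print([(np.round(box(d['point'])).tolist(),round(d['conf'],2)) for d in env.mark_of(cam,'clip_fr_face')[:2]])
E
```

```text
t 15.97 p [ 637.7 -116.3  128.6] q [-0.337  0.252 -0.424  0.479  0.336  1.156] F [ 0.  -0.2  0.3] g -0.0
R [[-0.177, 0.866, 0.468], [0.978, 0.1, 0.185], [0.114, 0.49, -0.864]]
box [ 41.8 -99.  128.6]
(42, -150, 129) [-51.0, 4.0, -5.0]
(-50, -150, 129) [-52.0, -76.0, -50.0]
(-70, -150, 230) [-40.0, -44.0, -148.0]
[([54.0, -84.0, 121.0], 0.38)]
[([62.0, -85.0, 121.0], 0.85)]
```

Request:
{"method": "drive_tool", "body": {
  "targets": [
    [[0,-25,2,-3,0],[0,-30,0,-5,0],[0,-30,-40,-27,0],[0,-30,-76,-48,0],[0,-30,-76,-60,0],[0,-35,-60,-105,0],[0,-40,-44,-148,0],[0,-40,-44,-148,0]]
  ]
}}

```text
clock: 17.18
ee_pos: [0.5401, -0.1893, 0.2356]
eef_rot: [1.833, 2.13, 0.675]
force: [0.6, 0.4, -1.1]
grip_width: -0.002
```

```bash
python3 - <<'E'
from h import *
bmv([(-55,-20,225),(-50,60,220),(-50,116,215)]+press(-50,1)[:4])
E
```

```text
t 17.18 p [ 540.1 -189.3  235.6] q [-0.556  0.077 -0.334  0.816  0.416  0.939] F [ 0.6  0.4 -1.1] g -0.0
R [[-0.177, 0.862, 0.475], [0.978, 0.101, 0.181], [0.108, 0.497, -0.861]]
box [ -67.9 -152.2  235.6]
(-55, -20, 225) [130.0, -3.0, 27.0]
(-50, 60, 220) [210.0, -6.0, 41.0]
(-50, 116, 215) [265.0, -12.0, 50.0]
(-50, 114, 189) [260.0, -25.0, 73.0]
(-50, 117, 174) [261.0, -32.0, 86.0]
(-50, 120, 161) [263.0, -39.0, 97.0]
(-50, 121, 150) [263.0, -44.0, 107.0]
```

Request:
{"method": "drive_tool", "body": {
  "targets": [
    [[0,55,-1,12,0],[0,110,-2,24,0],[0,165,-4,33,0],[0,220,-7,42,0],[0,265,-12,50,0],[0,265,-12,50,0],[0,265,-12,50,0]]
  ]
}}

```text
clock: 18.05
ee_pos: [0.5067, 0.0782, 0.2151]
eef_rot: [1.831, 2.131, 0.675]
force: [-0.3, 0.6, 0.5]
grip_width: 0.0
```

```bash
python3 - <<'E'
from h import *
bmv(press(-50,1)[:4])
env.camera('wrist')
for n in['clip_nl_face','clip_fl_face']:
  print(n,[(np.round(box(d['point'])).tolist(),round(d['conf'],2)) for d in env.mark_of('wrist',n)[:2]])
E
```

```text
t 18.05 p [506.7  78.2 215.1] q [ 0.062 -0.12  -0.607  0.571  0.152  1.522] F [-0.3  0.6  0.5] g 0.0
R [[-0.178, 0.862, 0.475], [0.978, 0.102, 0.182], [0.108, 0.497, -0.861]]
box [-50.2 116.7 215.1]
(-50, 114, 189) [-6.0, -13.0, 22.0]
(-50, 117, 174) [-4.0, -20.0, 36.0]
(-50, 120, 161) [-3.0, -27.0, 47.0]
(-50, 121, 150) [-3.0, -32.0, 57.0]
clip_nl_face [([-60.0, 118.0, 159.0], 0.93), ([52.0, 114.0, 162.0], 0.55)]
clip_fl_face [([55.0, 111.0, 163.0], 0.88)]
```

Request:
{"method": "drive_tool", "body": {
  "targets": [
    [[0,-6,-13,22,0],[0,-4,-20,36,0],[0,-3,-27,47,0],[0,-3,-32,57,0],[0,-3,-32,57,0]]
  ]
}}

```text
clock: 18.82
ee_pos: [0.508, 0.0799, 0.1501]
eef_rot: [1.835, 2.126, 0.675]
force: [-3.0, -0.9, 7.5]
grip_width: -0.001
```

```bash
python3 - <<'E'
from h import *
bmv(press(-50,1)[4:]+[(-50,99,129)])
E
```

```text
t 18.82 p [508.   79.9 150.1] q [ 0.069 -0.049 -0.736  0.368  0.147  1.532] F [-3.  -0.9  7.5] g -0.0
R [[-0.173, 0.862, 0.477], [0.979, 0.098, 0.179], [0.108, 0.498, -0.861]]
box [-48.5 118.2 150.1]
(-50, 118.5, 143) [-0.0, -5.0, 5.0]
(-50, 113, 137) [-7.0, -7.0, 10.0]
(-50, 107, 133) [-13.0, -9.0, 13.0]
(-50, 103, 131) [-17.0, -10.0, 14.0]
(-50, 99, 129) [-21.0, -10.0, 16.0]
```

Request:
{"method": "drive_tool", "body": {
  "targets": [
    [[0,0,-5,5,0],[0,-7,-7,10,0],[0,-13,-9,13,0],[0,-17,-10,15,0],[0,-21,-10,16,0],[0,-21,-10,16,0]]
  ]
}}

```text
clock: 19.58
ee_pos: [0.5102, 0.0653, 0.1301]
eef_rot: [1.833, 2.133, 0.688]
force: [-9.5, 26.9, 11.8]
grip_width: -0.002
```

```bash
python3 - <<'E'
from h import *
bmv([(-50,140,130),(-60,150,210),(-20,120,208),(10,116,198),(42,114,189)])
for cam in('top','wrist'):
  env.camera(cam);print([(np.round(box(d['point'])).tolist(),round(d['conf'],2)) for d in env.mark_of(cam,'clip_nl_face')[:2]])
E
```

```text
t 19.57 p [510.2  65.3 130.1] q [ 0.019 -0.017 -0.77   0.309  0.183  1.486] F [-9.5 26.9 11.8] g -0.0
R [[-0.18, 0.861, 0.476], [0.977, 0.099, 0.191], [0.117, 0.499, -0.859]]
box [-49.1 103.4 130.1]
(-50, 140, 130) [36.0, -3.0, 3.0]
(-60, 150, 210) [56.0, 27.0, -70.0]
(-20, 120, 208) [26.0, 63.0, -51.0]
(10, 116, 198) [21.0, 84.0, -27.0]
(42, 114, 189) [18.0, 107.0, -4.0]
[([-51.0, 91.0, 124.0], 0.53)]
[]
```

Request:
{"method": "drive_tool", "body": {
  "targets": [
    [[0,20,0,0,0],[0,36,-3,3,0],[0,46,12,-35,0],[0,56,27,-70,0],[0,56,27,-70,0]]
  ]
}}

```text
clock: 20.4
ee_pos: [0.4919, 0.1092, 0.2137]
eef_rot: [1.83, 2.129, 0.692]
force: [-0.1, 0.6, 0.4]
grip_width: -0.0
```

```bash
python3 - <<'E'
from h import *
bmv([(-20,120,208),(10,116,198)]+press(42,1)[:4])
w=env.camera('wrist');cv2.imwrite('pics/e.png',w[:,:,::-1])
E
```

```text
t 20.4 p [491.9 109.2 213.7] q [ 0.147 -0.146 -0.639  0.546  0.118  1.599] F [-0.1  0.6  0.4] g -0.0
R [[-0.18, 0.858, 0.481], [0.977, 0.099, 0.19], [0.116, 0.504, -0.856]]
box [-58.8 150.  213.7]
(-20, 120, 208) [-30.0, 32.0, 22.0]
(10, 116, 198) [-35.0, 54.0, 45.0]
(42, 114, 189) [-38.0, 77.0, 69.0]
(42, 117, 174) [-37.0, 69.0, 82.0]
(42, 120, 161) [-35.0, 62.0, 93.0]
(42, 121, 150) [-35.0, 57.0, 103.0]
```

View pics/e.png

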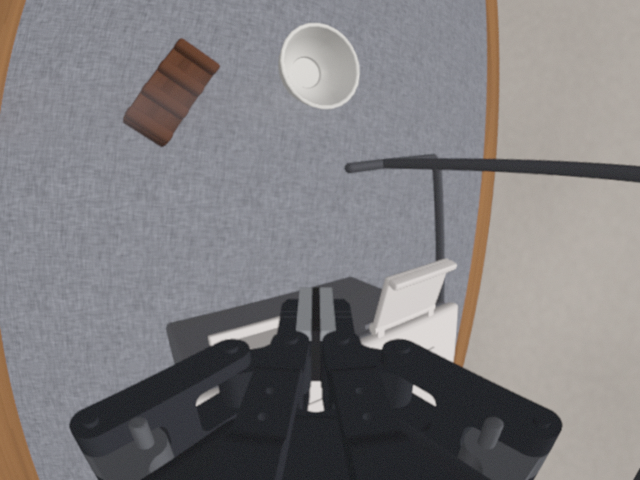

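Near left is shut (its flap lies along the side at about (245,330)) and the far left is still open at (410,300). I'll do that one next, stopping slightly short of the box.

Request:
{"method": "drive_tool", "body": {
  "targets": [
    [[0,-30,32,22,0],[0,-35,54,45,0],[0,-38,77,69,0],[0,-38,77,69,0],[0,-37,69,82,0],[0,-35,62,93,0],[0,-35,57,103,0],[0,-35,57,103,0]]
  ]
}}

```text
clock: 21.45
ee_pos: [0.5952, 0.0997, 0.1477]
eef_rot: [1.831, 2.13, 0.69]
force: [-3.6, 0.4, 9.1]
grip_width: -0.002
```

```bash
python3 - <<'E'
from h import *
bmv(press(42,1)[4:]+[(42,101,130)])
E
```

```text
t 21.45 p [595.2  99.7 147.7] q [ 0.092  0.104 -0.587  0.356  0.145  1.552] F [-3.6  0.4  9.1] g -0.0
R [[-0.18, 0.859, 0.479], [0.977, 0.098, 0.19], [0.116, 0.502, -0.857]]
box [ 40.8 121.2 147.7]
(42, 118.5, 143) [-3.0, -1.0, 4.0]
(42, 113, 137) [-9.0, -4.0, 9.0]
(42, 107, 133) [-16.0, -5.0, 12.0]
(42, 103, 131) [-20.0, -6.0, 13.0]
(42, 101, 130) [-22.0, -7.0, 14.0]
```

Request:
{"method": "drive_tool", "body": {
  "targets": [
    [[0,-3,-1,4,0],[0,-9,-4,9,0],[0,-16,-5,12,0],[0,-20,-6,13,0],[0,-22,-7,14,0],[0,-22,-7,14,0]]
  ]
}}

```text
clock: 22.2
ee_pos: [0.5989, 0.0833, 0.1304]
eef_rot: [1.829, 2.136, 0.699]
force: [-8.6, 16.8, 11.4]
grip_width: -0.001
```

```bash
python3 - <<'E'
from h import *
bmv([(42,125,130),(-50,135,140),(-90,140,230),(-150,150,330),(-260,150,420)])
env.camera('wrist');print([(np.round(box(d['point'])).tolist(),round(d['conf'],2)) for d in env.mark_of('wrist','clip_fl_face')[:2]])
E
```

```text
t 22.2 p [598.9  83.3 130.4] q [ 0.05   0.131 -0.61   0.312  0.174  1.513] F [-8.6 16.8 11.4] g -0.0
R [[-0.185, 0.859, 0.478], [0.975, 0.1, 0.198], [0.122, 0.503, -0.856]]
box [ 41.3 104.4 130.4]
(42, 125, 130) [20.0, -1.0, 3.0]
(-50, 135, 140) [31.0, -76.0, -51.0]
(-90, 140, 230) [47.0, -65.0, -148.0]
(-150, 150, 330) [69.0, -68.0, -263.0]
(-260, 150, 420) [80.0, -117.0, -396.0]
[]
```

Request:
{"method": "drive_tool", "body": {
  "targets": [
    [[0,20,-1,3,0],[0,24,-28,-17,0],[0,31,-76,-51,0],[0,38,-70,-100,0],[0,47,-65,-148,0],[0,58,-66,-205,0],[0,69,-68,-263,0],[0,69,-68,-263,0]]
  ]
}}

```text
clock: 23.3
ee_pos: [0.4017, 0.0916, 0.334]
eef_rot: [1.825, 2.131, 0.704]
force: [-0.1, 0.2, 0.0]
grip_width: 0.002
```

```bash
python3 - <<'E'
from h import *
st()
ims=[]
for cam in('scene','top'):
  im=env.camera(cam)
  for n in['clip_nl_face','clip_fl_face','clip_nr_face','clip_fr_face','brush_rest','ink','water_bowl']:
    print(cam,n,[(np.round(box(d['point'])).tolist() if 'face' in n else np.round(d['point'],3).tolist(),round(d['conf'],2)) for d in env.mark_of(cam,n)[:1]])
  ims.append(im)
cr=[cv2.resize(ims[0][190:360,200:380],(400,378)),cv2.resize(ims[1][170:340,270:450],(400,378))]
cv2.imwrite('pics/f.png',np.hstack(cr)[:,:,::-1])
E
```

```text
t 23.3 p [401.7  91.6 334. ] q [ 0.122 -0.381 -0.473  0.944  0.138  1.576] F [-0.1  0.2  0. ] g 0.0
R [[-0.185, 0.855, 0.484], [0.975, 0.099, 0.198], [0.121, 0.509, -0.852]]
scene clip_nl_face [([-57.0, 89.0, 119.0], 0.43)]
scene clip_fl_face [([54.0, 86.0, 123.0], 0.63)]
scene clip_nr_face [([-55.0, -89.0, 115.0], 0.53)]
scene clip_fr_face [([56.0, -84.0, 118.0], 0.82)]
scene brush_rest [([0.447, 0.234, 0.002], 0.72)]
scene ink [([0.557, -0.318, -0.006], 0.65)]
scene water_bowl []
top clip_nl_face [([-56.0, 93.0, 124.0], 0.48)]
top clip_fl_face [([52.0, 93.0, 118.0], 0.64)]
top clip_nr_face [([-56.0, -90.0, 123.0], 0.65)]
top clip_fr_face [([57.0, 306.0, 1.0], 0.16)]
top brush_rest [([0.452, 0.236, 0.001], 0.84)]
top ink [([0.552, -0.316, -0.002], 0.84)]
top water_bowl [([0.58, 0.284, 0.003], 0.84)]
```

View pics/f.png

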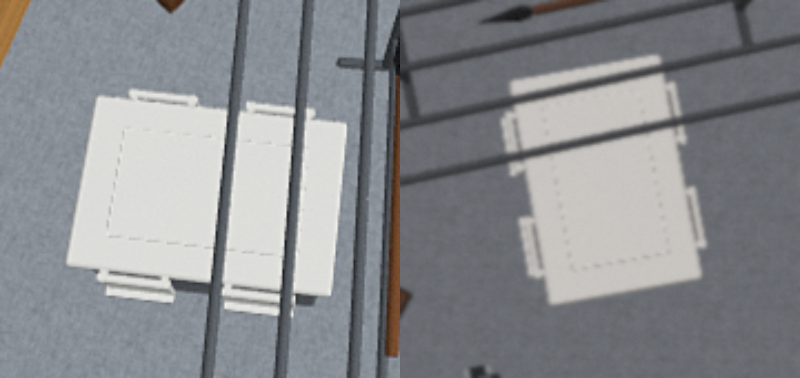

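All four flaps now lie flat: narrow strips at the box sides in both views, with face points at z about 120 mm. The bystanders have not moved.

```bash
python3 -c "
from plant import env
print(env.close_job())"
```

```text
the job is handed in; nothing more can be done
None
```

All four clips are folded down and snapped shut, and I handed the job in at about 24 s of the 58 s allowed.

**How it was done:** The drive has no tilt axis, so I leaned the tool about 0.5 rad by asking for poses just out of reach, high up and clear of everything. The wrist then stayed back from the riser's front bar, and I pressed the clips one by one with the shut fingers: near right, far right, near left, far left.

**Last checks:**
- **Clips:** With the arm clear of the box, all four flaps lay flat in both camera views. Their face points were at z of about 115–124 mm and about 84–93 mm from the box's centre line, as expected for shut clips. The networks cannot measure the 0.1 rad tolerance directly, so that rests on the flaps lying flat and staying so after I let go.
- **Bystanders:** The brush rest and jar, seen in both views, were within about 5 mm of their first readings. The bowl was found only in the top view, within about 2 mm.
- **Riser:** The force readings showed no sign of touching it. The largest forces were about 30 N (near left) and 22 N (far left) at the fingertips as those clips bottomed out on the box.

**Disagreements:** On the final top view the network's far right clip reading was false (confidence 0.16, at the bowl). The scene view and the picture showed that clip shut. The bowl was never found in the scene view.

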